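Stop down the iris to its index, then open the shutter

ROBOT

A 7-joint arm with a two-finger parallel gripper is mounted at the origin on a cart in front of the work surface, level with it; the furniture and walls round the work are solid. World frame = base frame: x ahead of the robot, y to its left, z up, the work surface at z = 0. Lengths are in m, angles in degrees, forces in N, time in s.
With the tool pointing down it reaches from about 0.4 to 0.75 m from the base axis. Payload 19.5 kg.
Tool frame: the origin (TCP) lies midway between the tips of the shut fingers; the grasp point (between the pads) lies 19 mm behind it; z points along the fingers, y is the line along which they close (so a half turn about z gives the same grasp; the last joint's range is limited). The gripper opens to 85 mm and grips with 20 to 120 N. Pads are 22 mm wide; open, the fingers measure 114 mm over their backs; the gripper's body (76 mm by 85 mm) begins 54 mm behind the grasp point. The pads swing forward as they close: fully open they stand 13 mm farther back than shut.
Start: joints at [-70.457, 40.479, -1.581, 85.061, 1.261, 54.483, -4.326], TCP at [0.215, 0.533, 0.231] pointing down, gripper open.
Joint ranges: [-155.06, 155.06], [-18.47, 123.98], [-90, 86.84], [0, 140.48], [-83.41, 263.41], [0, 116], [-161.91, 161.91]. Speed limits (degrees/s): [108.29, 108.29, 147.25, 147.25, 172.46, 172.46, 172.46].

INTERFACE

Orientations are given as [roll, pitch, yaw] about the fixed x, y, z axes, in that order (R = Rz(yaw) Ry(pitch) Rx(roll)).
In Python, from plant import robot, optics, job gives the robot as it stands.
- The arm moves only by the tool servo_tool, never from a script. Its argument "plan" is a list that holds one entry, the list of rows, each a list of 5 numbers: the shift along the tool's x, y, z scaled (see below), then the turn about the tool's z scaled (see below), then the opening, from 0 (shut) to 1 (fully open). A call has 1 to 12 rows; each row is the pose to reach, as a shift and turn from the pose commanded when the call began, along the tool's axes at that moment, turning the shorter way round; what a row does not reach only later rows make up. The controller multiplies each number of a shift by 600 mm and each number of a turn by 2 pi rad. A row lasts 1/8 s, in which the tool goes at most 62.5 mm and 10.7 degrees, less where a joint would pass 70% of its speed; a pose out of reach is approached as far as the arm can. A call with a number of a shift or a turn outside -1 to 1 is refused whole. A call with a gripper value outside its range is refused whole. The fingers move at their own pace and stop on an object; "newtons" is the grip in N (left out, the last holds). Time passes only in rows, so rows that repeat a pose let the fingers close. It gives the time, the measured TCP pose, the force, the opening and the grip force at its end, in the units of the state.
- robot.sense(): the state, without advancing time (a new reading comes with each control period).
- optics.camera(name): name is "scene" or "side" or "wrist"; returns (picture, depth): 480x640x3 uint8, red, green, blue; 480x640 float32, m along the optical axis (not along the pixel's ray), 0 where there is no reading.
- optics.camera_model(name): a dict with "fx", "fy", "cx", "cy" (pixels), "distortion" ([k1, k2, p1, p2, k3] as OpenCV has them; the pictures are not rectified), "extrinsics" (4x4, takes a point from world to camera coordinates); the wrist camera has in their place "T_tool_cam" (4x4, takes a point from camera to tool coordinates, whose origin is the TCP and whose axes are the flange's). Camera axes: x right, y up, looking along -z (the intrinsics and any distortion apply to the point x, -y, -z); pixel columns grow to the right and rows downward; lengths in m; the calibration is good to about 2 mm. A picture is of the moment at which its call begins: read the wrist's pose just before it. camera_model takes no time and is no camera call.
- job.sign_off(): hands the job in; it is judged then, once.
The state is a dict: "time": time; "qpos": joint angles; "joint_vel": joint speeds; "effort": joint torques, N m; "tool_pos": TCP position; "orientation": TCP orientation; "ft_force": force on the tool from outside, world axes, zero at the start; "moment": the same for the moment, N m; "width": finger opening in m; "grasp_force": force on a finger pad.
Only numpy, scipy, OpenCV 4.12 (cv2) and the standard library are available. Lean on these libraries where they do the work, as an engineer would, in place of code of your own. Each camera call takes 0.05 s, during which the arm holds its last target. There are 200 camera calls.

TASK

Set up the beam on the small optical rail by pushing only, with nothing gripped or lifted: with the shutter still shut, gently push the iris lever round its scale until the lever stands in line with the brass index rider. Then push the shutter's lever over to the other side, as far as its stop, so that the black blade swings clear of the lamp. Leave the rider and everything standing round the rail where they are.

Things in the scene. Friction and masses are not known exactly. Their poses are not given: they have to be found in the camera images.
- rail: the fixed optical rail, a bare aluminium bar 340x40x16 mm screwed to the bench; origin: centre of its underside; its x axis runs along the beam towards the lamp (away from the robot), y to the left, z up. All positions below called 'on the rail' are in this frame, mm. The beam runs along x at height 125. On it from near to far: photodiode head (x -142, top 147), lens mount (x -82, top 147), iris (x -20), shutter (x 62), lamp with cooling fins (x 90 to 160, 68 across, top 159)
- iris (a joint): angle of the iris setting ring about the beam axis through [-20, 0, 125] on the rail; 0 = wide open, lever leaning 0.6 rad from straight up to the right (-y); 1.4 = nearly closed, lever leaning 0.8 rad to the left (+y). It grows as the lever goes over the top from right to left. The ring stays where it is left (friction about 0.12 N m, some 1 to 2 N at the ball)
- iris_lever: the iris lever with its ball, a steel rod 5 mm thick standing out radially from the setting ring to a black ball of 12 mm diameter centred 108 mm from the beam axis, both smooth and slippery (friction about 0.25); the lever moves in the plane x = -31.5 on the rail; origin on the beam axis at x = -20. At an iris value q the ball centre is at y = 108 sin(q - 0.6), z = 125 + 108 cos(q - 0.6)
- iris_ball (a point): centre of the iris lever's black ball
- iris_pointer (a point): point on the middle line of the iris lever, 66 mm from the beam axis, where the lever passes over the rim of the scale
- rider (a joint): angle of the brass index rider, on the same scale as joint iris: the lever is in line with the rider when the two values are equal. It is clamped and must not be moved
- rider_index (a point): the index point of the brass rider, 66 mm from the beam axis, in the plane of the lever; the rider is a small brass clamp (11 mm wide, reaching from 53 to 74 mm from the beam axis) on the rim of the iris's bare-metal scale (radius 66, with engraved black marks), with a short tongue towards the centre; it lies just behind the lever, which passes in front of it without touching; fingertips that reach up to 18 mm below the ball centre pass clear above the rider
- shutter (a joint): angle of the shutter blade about an axis along the rail's x through [62, 0, 170]; 0 = shut, blade hanging in front of the lamp's port, lever leaning 0.6 rad from straight up to the left (+y); 1.2 = at the open stop, lever leaning 0.6 rad to the right (-y), blade swung out to the left. Stays where it is left (friction about 0.08 N m)
- shutter_lever: the shutter's lever, a steel rod 5 mm thick from the pivot to a black ball of 12 mm diameter centred 60 mm from the pivot, smooth like the other, moving in the plane x = 48 on the rail; origin at the pivot, at x = 62. At a shutter value q the ball centre is at y = 60 sin(0.6 - q), z = 170 + 60 cos(0.6 - q)
- shutter_ball (a point): centre of the shutter lever's black ball
- screwdriver: screwdriver with an orange handle, 172 mm long, loose, lying to the right of the rail; to be left alone
- filter: colour filter in a flat black square holder, 60x60x7 mm, loose, lying to the left of the rail; to be left alone
- beaker: clear beaker, 56 mm across, 70 mm high, loose, standing right of the lamp; to be left alone
- vial: clear vial with a black cap, 37 mm across, 70 mm high, loose, standing left of the lamp; to be left alone
- bottle: brown bottle with a black cap, 52 mm across, 98 mm high, loose, standing at the left edge of the bench; to be left alone
- pen: blue pen, 145 mm long, lying on the bench, loose, beside the writing pad; to be left alone

How it is judged:
By the outcome, as a careful person would: the job done as asked, in the order asked, and still so for the second after the job is handed in, with the robot touching nothing.
It also fails if it takes over 61 s, if anything falls off the work surface, if the arm or the gripper's body presses on something with over 40 N, if the wrist force passes 120 N, or if a joint passes its speed limit or range.

## Working session

There is one attempt and no reset: what is moved stays moved. The work goes in short steps, Python scripts to look and compute and a tool call to move; the robot and the scene stay as the last step left them, time stands still between calls to the robot, and variables do not carry over. Pictures are saved under pics/ and viewed, at most 14 in all, crops included, and the job is handed in when it is done.

Besides the shell and the picture viewer there is one more tool, called as name([rows], argument=value, ...), one row to a line, values as JSON. servo_tool: Moves the arm, as the interface text tells. Shifts and turns lie within -1 to 1; 1 stands for 600 mm of shift or 2 pi rad of turn. Its arguments: {"type":"object","properties":{"plan":{"type":"array"},"newtons":{"type":"number"}},"required":["plan"]}

```bash
mkdir -p pics; ls; cat > h.py <<'E'
import numpy as np, cv2
from plant import robot, optics, job
def save(n,f):
    p,d=optics.camera(n); cv2.imwrite(f'pics/{f}.png',p[:,:,::-1]); np.save(f'pics/{f}.npy',d); return p,d
E
python3 - <<'E'
from h import *
s=robot.sense(); print(s)
for n in("scene","side"):
    save(n,n+'0'); print(optics.camera_model(n))
print(optics.camera_model("wrist"))
E
```

```text
pics
{'time': 0.0, 'qpos': array([-70.45595824,  40.51271597,  -1.58446399,  85.08422633,
         1.26064203,  54.48347239,  -4.32691756]), 'joint_vel': array([-0.03075214, -0.03130977, -0.03194594, -0.07189013,  0.00988467,
        0.10256506, -0.07298495]), 'effort': array([ 1.28081865e-03, -8.83214378e+01,  1.23518497e+00, -2.36155826e+01,
        1.71451236e-02,  6.77690492e-03, -3.09233496e-05]), 'tool_pos': array([0.21466208, 0.53313692, 0.23083997]), 'orientation': array([-1.79936902e+02,  8.07382287e-04,  1.58067342e+02]), 'ft_force': array([ 0.77828891, -0.09646039,  0.23260641]), 'moment': array([0.02499871, 0.040255  , 0.00214076]), 'grasp_force': 0.0, 'width': 0.08542324012442522}
{'fx': 451.10058652676537, 'fy': 451.10058652676537, 'cx': 324.62932269931474, 'cy': 243.82983331233908, 'distortion': array([-0.02066914,  0.        ,  0.        ,  0.        ,  0.        ]), 'extrinsics': array([[ 0.7215888 , -0.6919139 ,  0.02376463, -0.3928851 ],
       [ 0.37763125,  0.42213308,  0.82413488, -0.30689346],
       [-0.58026222, -0.58571224,  0.56589481, -0.78186384],
       
[... 348 characters left out ...]
2,  0.84620494, -0.15443024],
       [-0.03288965,  0.84585356,  0.53240024, -1.34607807],
       [ 0.        ,  0.        ,  0.        ,  1.        ]])}
{'fx': 341.8801211139656, 'fy': 341.8801211139656, 'cx': 323.02904250369926, 'cy': 237.67530106196944, 'distortion': array([-0.05595057,  0.        ,  0.        ,  0.        ,  0.        ]), 'T_tool_cam': array([[-1.62591043e-04,  9.63816617e-01,  2.66566130e-01,
         6.71227284e-02],
       [ 9.99999857e-01,  2.92642628e-04, -4.48154490e-04,
        -4.70078430e-04],
       [-5.09947357e-04,  2.66566019e-01, -9.63816527e-01,
        -1.43601625e-01],
       [ 0.00000000e+00,  0.00000000e+00,  0.00000000e+00,
         1.00000000e+00]])}
```

View pics/scene0.png

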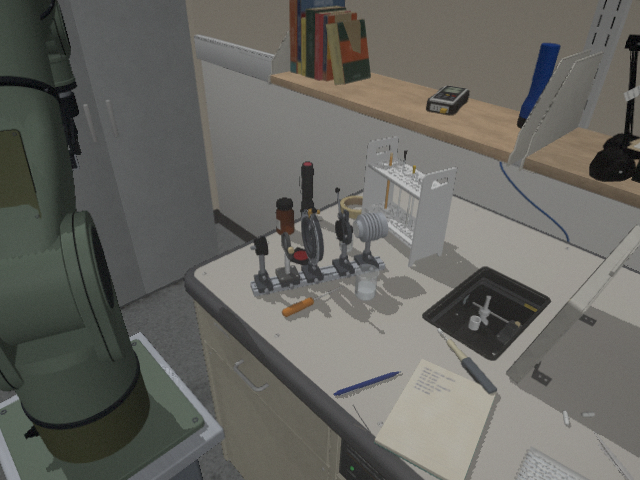

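View pics/side0.png

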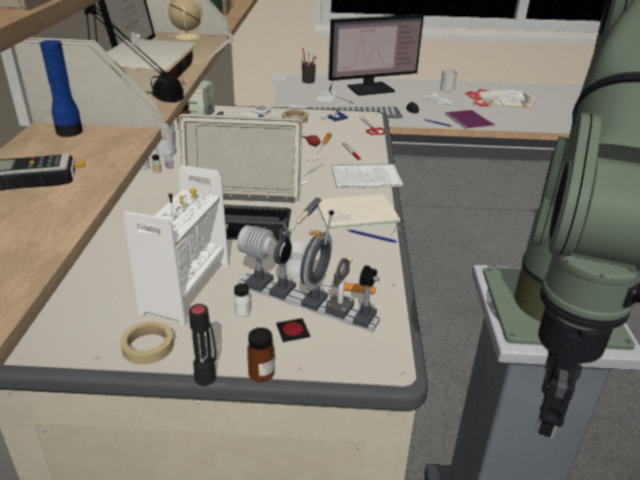

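The scene view shows the rail from about (255,287) to (382,263), with the iris at (313,237), the shutter at (343,230) and the lamp at (371,228). The side view shows it from (378,322) to (243,278). I'll enlarge both.

```bash
cat >> h.py <<'E'
def ray(n,u,v):
    m=optics.camera_model(n); K=np.array([[m['fx'],0,m['cx']],[0,m['fy'],m['cy']],[0,0,1]])
    p=cv2.undistortPoints(np.array([[[u,v]]],float),K,m['distortion'])[0,0]
    if n=='wrist':
        s=robot.sense(); T=np.eye(4); T[:3,:3]=Rt(s['orientation']); T[:3,3]=s['tool_pos']; T=T@m['T_tool_cam']
    else: T=np.linalg.inv(m['extrinsics'])
    return T[:3,3],T[:3,:3]@np.array([p[0],-p[1],-1.])
def Rt(o):
    from scipy.spatial.transform import Rotation as R
    return R.from_euler('xyz',o,degrees=True).as_matrix()
def onz(n,u,v,z):
    c,d=ray(n,u,v); return c+d*(z-c[2])/d[2]
def tri(a,b):
    (c1,d1),(c2,d2)=a,b
    t=np.linalg.lstsq(np.c_[d1,-d2],c2-c1,rcond=None)[0]
    p,q=c1+d1*t[0],c2+d2*t[1]; return (p+q)/2,np.linalg.norm(p-q)
E
python3 - <<'E'
from h import *
for n,ps in(("scene",[(256,289),(380,262)]),("side",[(375,322),(243,282)])):
    print(n,[onz(n,*p,.016).round(3) for p in ps])
a=cv2.imread('pics/scene0.png')[150:300,240:400]; b=cv2.imread('pics/side0.png')[200:340,225:395]
cv2.imwrite('pics/s1.png',cv2.resize(a,None,fx=4.5,fy=4,interpolation=2) if 0 else cv2.resize(a,None,fx=4,fy=4,interpolation=2))
cv2.imwrite('pics/s2.png',cv2.resize(b,None,fx=4,fy=4,interpolation=2))
E
```

```text
scene [array([0.403, 0.085, 0.016]), array([ 0.701, -0.041,  0.016])]
side [array([0.408, 0.106, 0.016]), array([ 0.71 , -0.013,  0.016])]
```

View pics/s1.png

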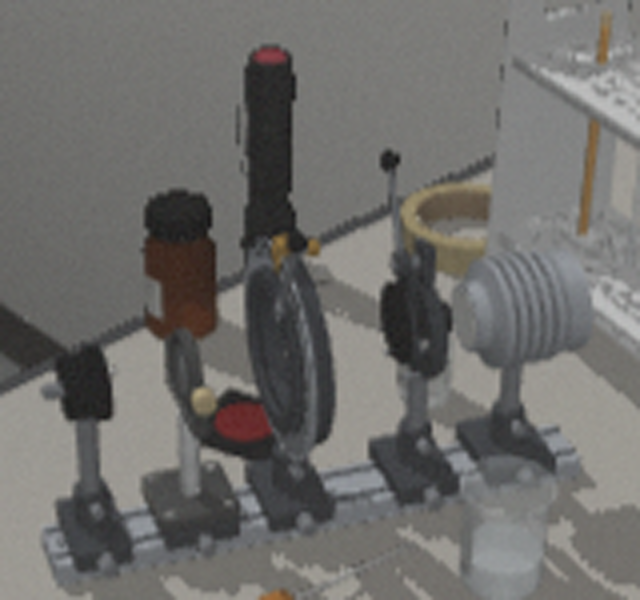

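View pics/s2.png

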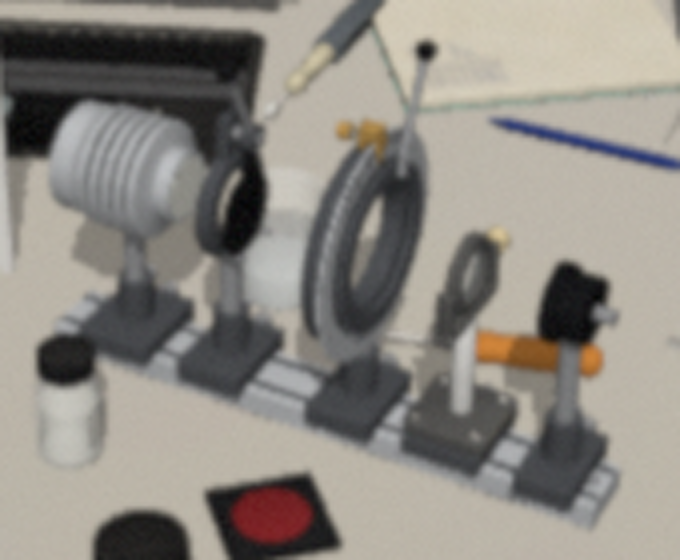

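Side crop: iris ball at about (331,212), brass rider at (318,234), shutter ball near (283,219). Scene crop: shutter ball at (337.5,190), iris ball at about (314,211), rider at (310,212). The rail end corners are visible in both views.

```bash
python3 - <<'E'
from h import *
sc={'NL':(251.3,283.5),'NR':(255.5,292),'FR':(384.8,259)}
sd={'NR':(379.3,318.8),'NL':(372.5,328.5),'FR':(246,274.5),'FL':(240,280.5)}
for k,v in sc.items(): print('scene',k,onz('scene',*v,.016).round(3))
for k,v in sd.items(): print('side',k,onz('side',*v,.016).round(3))
print(tri(ray('scene',337.5,190),ray('side',283,219)))
print(tri(ray('scene',313.7,210.7),ray('side',331.3,212.3)))
print(tri(ray('scene',309.5,212.5),ray('side',318,233.7)))
d=np.load('pics/side0.npy');print(d[208:217,327:336].round(3)); print(d[215:224,279:288].round(3))
E
```

```text
scene NL [0.406 0.109 0.016]
scene NR [0.395 0.077 0.016]
scene FR [ 0.72  -0.041  0.016]
side NR [0.398 0.094 0.016]
side NL [0.414 0.127 0.016]
side FR [ 0.707 -0.043  0.016]
side FL [ 0.718 -0.019  0.016]
(array([0.61183382, 0.0369908 , 0.22140306]), np.float64(0.0032654580205319778))
(array([0.5109144 , 0.00467532, 0.22196131]), np.float64(0.0024789268314485435))
(array([0.53563093, 0.04388804, 0.19117422]), np.float64(0.004236604586393616))
[[1.69  1.689 1.689 1.692 1.692 1.69  1.689 1.694 1.696]
 [1.682 1.681 1.686 1.691 1.68  1.684 1.691 1.689 1.685]
 [1.683 1.68  1.683 1.239 1.242 1.236 1.239 1.686 1.685]
 [1.675 1.675 1.237 1.235 1.232 1.233 1.232 1.675 1.68 ]
 [1.668 1.666 1.235 1.234 1.235 1.235 1.236 1.668 1.668]
 [1.67  1.664 1.236 1.24  1.234 1.234 1.238 1.668 1.664]
 [1.657 1.656 1.658 1.236 1.235 1.236 1.239 1.658 1.665]
 [1.656 1.652 1.655 1.241 1.237 1.659 1.655 1.657 1.659]
 [1.652 1.66  1.65  1.241 1.236 1.656 1.647 1.658 1.653]]
[[1.708 1.21  1.209 1.212 1.21  1.707 1.718 1.711 1.674]
 [1.21  1.209 1.213 1.212 1.212 1.216 1.717 1.705 1.659]
 [1.214 1.21  1.21  1.207 1.209 1.212 1.707 1.712 1.663]
 [1.213 1.211 1.205 1.213 1.213 1.212 1.718 1.726 1.664]
 [1.721 1.208 1.213 1.214 1.214 1.723 1.726 0.    1.649]
 [1.724 1.726 1.213 1.215 1.224 1.724 1.722 1.649 1.649]
 [1.723 1.719 1.718 1.221 1.222 1.229 1.728 1.644 1.64 ]
 [1.724 1.73  1.72  1.228 1.22  1.222 1.722 1.637 1.629]
 [1.731 1.727 1.736 1.725 1.226 1.224 1.731 1.631 1.625]]
```

servo_tool([
  [[0, 0, -0.1, 0, 0], [0, 0, -0.215, 0, 0], [-0.772, -0.557, -0.215, 0, 0], [-0.772, -0.557, -0.215, 0, 0], [-0.772, -0.557, -0.215, 0, 0], [-0.772, -0.557, -0.215, 0, 0], [-0.772, -0.557, -0.215, 0, 0], [-0.772, -0.557, -0.215, 0, 0], [-0.772, -0.557, -0.215, 0, 0], [-0.772, -0.557, -0.215, 0, 0], [-0.772, -0.557, -0.215, 0, 0], [-0.772, -0.557, -0.215, 0, 0]],
], newtons=20)

```text
time: 1.6
tool_pos: [0.5207, 0.0465, 0.3597]
orientation: [-179.9, -0.0, 157.8]
ft_force: [-0.1, 0.5, -0.5]
width: 0.0002
grasp_force: 0.0
```

servo_tool([
  [[0, 0, 0, 0, 0], [0, 0, 0, 0, 0]],
])

```text
time: 1.85
tool_pos: [0.5191, 0.0517, 0.3604]
orientation: [180.0, -0.0, 158.2]
ft_force: [0.9, 1.2, -0.1]
width: -0.0001
grasp_force: 0.0
```

```bash
python3 - <<'E'
from h import *
s=robot.sense(); print(s['tool_pos'],s['orientation'],s['time'],s['width'])
p,d=save('wrist','w1')
E
```

```text
[0.51913012 0.05166117 0.36036148] [ 1.79982595e+02 -1.96869623e-02  1.58170687e+02] 1.85 -7.19823849991694e-05
```

View pics/w1.png

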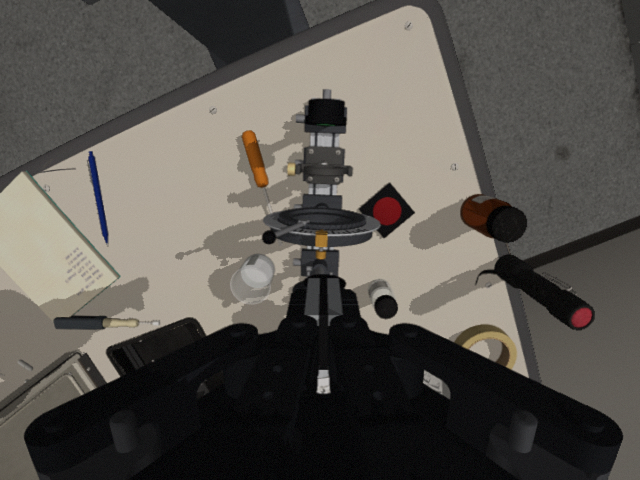

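The wrist view shows the iris ball at about (269,237), leaning right. The brass rider is at about (321,240), near upright, and the rail's visible pieces are at rows ~140 and ~190 around column 324. Next I measure these.

```bash
cat >> h.py <<'E'
def cloud(n,d,T):
    m=optics.camera_model(n); K=np.array([[m['fx'],0,m['cx']],[0,m['fy'],m['cy']],[0,0,1]])
    v,u=np.mgrid[:480,:640]; p=cv2.undistortPoints(np.dstack([u,v]).reshape(-1,1,2).astype(float),K,m['distortion']).reshape(480,640,2)
    P=np.dstack([p[...,0]*d,-p[...,1]*d,-d]); return P@T[:3,:3].T+T[:3,3]
def Tw():
    s=robot.sense(); T=np.eye(4); T[:3,:3]=Rt(s['orientation']); T[:3,3]=s['tool_pos']; return T@optics.camera_model('wrist')['T_tool_cam']
E
python3 - <<'E'
from h import *
im=cv2.imread('pics/w1.png'); d=np.load('pics/w1.npy'); T=Tw(); P=cloud('wrist',d,T); np.save('pics/w1P.npy',P)
g=im.max(2)
for r in(142,190): print(r,g[r,298:350].tolist(),'\n',(P[r,298:350:3,2]*1000).round().tolist())
hsv=cv2.cvtColor(im,cv2.COLOR_BGR2HSV)
m=(hsv[...,0]>8)&(hsv[...,0]<30)&(hsv[...,1]>110); m[:,:300]=0;m[:,345:]=0;m[:200]=0;m[280:]=0
v,u=np.nonzero(m); print('rider',len(u),u.min(),u.max(),v.min(),v.max(),np.median(P[m],0))
for r in range(v.min(),v.max()+1): 
    k=u[v==r]; print(r,k.min() if len(k) else'',k.max() if len(k) else '',P[r,321].round(3))
b=(g<45);b[:,:255]=0;b[:,283:]=0;b[:225]=0;b[250:]=0
v,u=np.nonzero(b);print('ball',len(u),u.mean(),v.mean(),u.min(),u.max(),v.min(),v.max(),np.median(P[b],0))
E
```

```text
142 [138, 128, 135, 146, 141, 127, 125, 125, 126, 127, 123, 114, 136, 173, 169, 165, 132, 60, 73, 130, 169, 166, 165, 166, 173, 173, 168, 163, 164, 167, 169, 169, 169, 145, 86, 59, 101, 150, 168, 163, 159, 170, 175, 175, 177, 176, 179, 176, 177, 176, 176, 178] 
 [1.0, 0.0, 1.0, 1.0, 0.0, 18.0, 17.0, 19.0, 17.0, 17.0, 16.0, 18.0, 17.0, 18.0, 2.0, 1.0, 0.0, 1.0]
190 [127, 143, 147, 124, 123, 125, 122, 125, 124, 123, 132, 154, 170, 166, 137, 79, 56, 103, 153, 169, 169, 172, 172, 174, 171, 168, 165, 166, 170, 169, 167, 137, 80, 61, 119, 163, 171, 167, 159, 161, 176, 179, 175, 179, 176, 177, 176, 175, 175, 177, 173, 173] 
 [1.0, 1.0, -0.0, 1.0, 17.0, 19.0, 18.0, 19.0, 19.0, 17.0, 17.0, 18.0, 17.0, 1.0, -1.0, 1.0, 2.0, 1.0]
rider 290 315 340 229 279 [0.53811143 0.04096314 0.19841005]
229 321 322 [0.531 0.044 0.18 ]
230 319 323 [0.531 0.044 0.183]
231 316 326 [0.531 0.045 0.19 ]
232 316 326 [0.53  0.045 0.194]
233 316 327 [0.531 0.045 0.196]
234 316 326 [0.531 0.045 0.199]
235 316 326 [0.532 0.044 0.2  ]
236 315 327 [0.533 0.044 0.2  ]
237 315 327 [0.533 0.044 0.2  ]
238 315 327 [0.535 0.04
[... 597 characters left out ...]
]
258 317 324 [0.553 0.036 0.197]
259 318 322 [0.606 0.014 0.036]
260   [0.606 0.014 0.04 ]
261   [0.606 0.013 0.043]
262   [0.606 0.014 0.048]
263   [0.606 0.014 0.053]
264   [0.607 0.013 0.054]
265   [0.608 0.013 0.055]
266   [0.609 0.012 0.056]
267   [0.61  0.012 0.055]
268   [0.61  0.012 0.062]
269   [0.61  0.012 0.065]
270   [0.61  0.012 0.069]
271   [0.61  0.012 0.072]
272   [0.61  0.012 0.076]
273   [0.61  0.012 0.079]
274   [0.602 0.015 0.103]
275   [0.603 0.015 0.106]
276 318 318 [0.603 0.015 0.109]
277   [0.603 0.015 0.113]
278 323 323 [0.509 0.054 0.366]
279 340 340 [0.509 0.054 0.367]
ball 170 270.3588235294118 236.38823529411764 263 282 229 243 [0.51072827 0.00527988 0.22838952]
```

```bash
python3 - <<'E'
from h import *
T=Tw()
a=onz('wrist',324.3,142,.016);b=onz('wrist',322.5,190,.016); yaw=np.degrees(np.arctan2(*(b-a)[[1,0]]))
s0=Rt(robot.sense()['orientation']); print(a,b,'yaw',yaw)
e=(b-a)[:2]/np.linalg.norm((b-a)[:2]); f=np.array([-e[1],e[0]])
def rl(p): return (p[:2]-a[:2])@e,(p[:2]-a[:2])@f,p[2]
def onplane(n,u,v,x0):  # plane along-rail coordinate x0
    c,d=ray(n,u,v); t=(x0-(c[:2]-a[:2])@e)/(d[:2]@e); return c+d*t
print('diode centre z.147',rl(onz('wrist',326,112,.147)))
for z in(.222,.224,.226): print('ball',z,np.round(rl(onz('wrist',269.5,236.5,z)),4))
for u,v,z in((321,245,.199),(321,234,.199),(321,230,.183),(320.5,255,.197)): print('rider',np.round(rl(onz('wrist',u,v,z)),4))
P=np.load('pics/w1P.npy'); print('lens/iris edges'); 
print('scene/side ball',rl(np.array([.511,.0047,.222])),'shutter',rl(np.array([.612,.037,.2214])))
E
python3 - <<'E'
import cv2
im=cv2.imread('pics/w1.png')[80:300,230:410]
cv2.imwrite('pics/w1c.png',cv2.resize(im,None,fx=2.7*1,fy=2.7,interpolation=2))
E
```

```text
[0.45552235 0.07886463 0.016     ] [0.5162324  0.05183651 0.016     ] yaw -23.998634700031694
diode centre z.147 (np.float64(-0.028357075943730027), np.float64(1.2834218139912913e-05), np.float64(0.14700000000000002))
ball 0.222 [ 0.0808 -0.0447  0.222 ]
ball 0.224 [ 0.0802 -0.0444  0.224 ]
ball 0.226 [ 0.0797 -0.0441  0.226 ]
rider [ 0.0936 -0.0003  0.199 ]
rider [ 0.083  -0.0006  0.199 ]
rider [ 0.0832 -0.0007  0.183 ]
rider [ 0.1041 -0.0004  0.197 ]
lens/iris edges
scene/side ball (np.float64(0.08084574701743727), np.float64(-0.045189896653348924), np.float64(0.222)) shutter (np.float64(0.15997792668362168), np.float64(0.025396136960098365), np.float64(0.2214))
```

View pics/w1c.png

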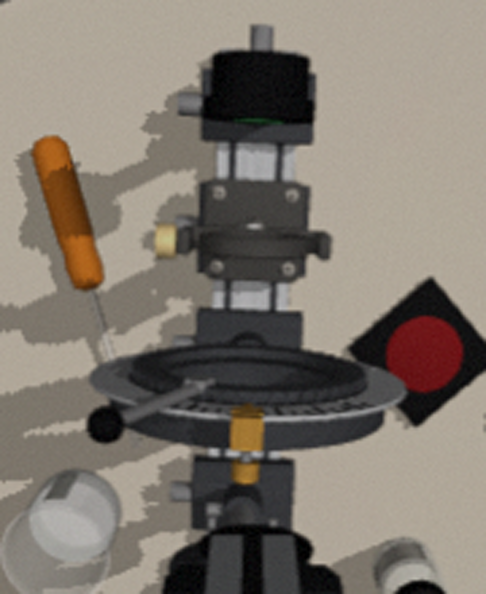

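Ball at rail (-31.5, -44.5, 223), so q≈0.18. The rider sits almost upright (y≈-0.5), so q≈0.59. I'll go down to the right of the ball with the fingers shut.

servo_tool([
  [[-0.0167, -0.1333, 0, 0, 0], [-0.0167, -0.1333, 0, 0, 0], [-0.0167, -0.1333, 0, 0, 0], [-0.0167, -0.1333, 0.08, 0, 0], [-0.0167, -0.1333, 0.16, 0, 0], [-0.0167, -0.1333, 0.22, 0, 0], [-0.0167, -0.1333, 0.2433, 0, 0], [-0.0167, -0.1333, 0.2433, 0, 0], [-0.0167, -0.1333, 0.2433, 0, 0]],
])

```text
time: 3.02
tool_pos: [0.4994, -0.0268, 0.215]
orientation: [180.0, 0.0, 158.1]
ft_force: [-0.4, 0.8, 0.2]
width: 0.0001
grasp_force: 0.0
```

```bash
python3 - <<'E'
from h import *
s=robot.sense(); print(s['tool_pos'],s['orientation'],s['time'],s['ft_force'])
save('wrist','w2')
d=np.load('pics/w2.npy')
im=cv2.imread('pics/w2.png')[180:,200:520]; cv2.imwrite('pics/w2c.png',cv2.resize(im,None,fx=1.9,fy=1.9,interpolation=2))
E
```

```text
[ 0.49943271 -0.02678058  0.21499991] [1.79969882e+02 4.59950288e-02 1.58124069e+02] 3.025 [-0.42499491  0.76707675  0.16466185]
```

View pics/w2c.png

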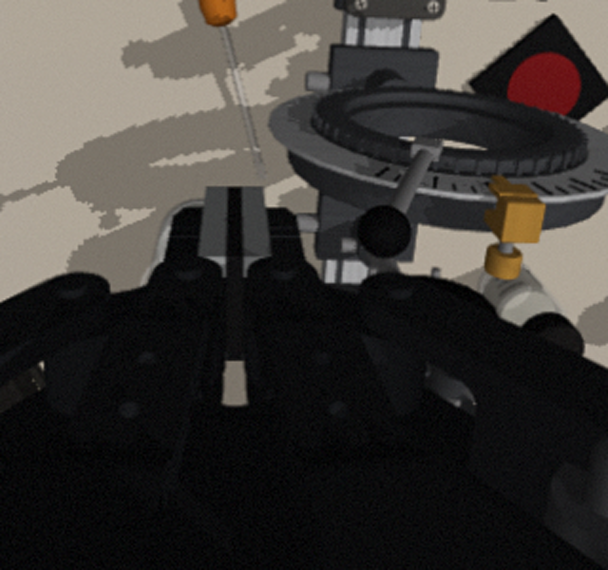

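The shut tip is level with the lever plane, at crop (235,187), with the ball at (385,232) clear to its left by about 34 mm. The rider is at (515,210). Now a gentle push, stopping short.

servo_tool([
  [[0, 0.015, 0, 0, 0], [0, 0.025, 0, 0, 0], [0, 0.031, 0, 0, 0], [0, 0.036, 0, 0, 0], [0, 0.041, -0.001, 0, 0], [0, 0.046, -0.002, 0, 0], [0, 0.051, -0.003, 0, 0], [0, 0.056, -0.004, 0, 0], [0, 0.061, -0.005, 0, 0], [0, 0.066, -0.006, 0, 0], [0, 0.071, -0.007, 0, 0], [0, 0.0767, -0.007, 0, 0]],
])

```text
time: 4.58
tool_pos: [0.5163, 0.0153, 0.2186]
orientation: [-180.0, 0.0, 158.1]
ft_force: [-0.2, -1.1, 0.6]
width: 0.0003
grasp_force: 0.7
```

```bash
python3 - <<'E'
from h import *
s=robot.sense(); print(s['tool_pos'],s['orientation'],s['time'],s['ft_force'])
save('wrist','w3')
im=cv2.imread('pics/w3.png')[180:380,200:460]; cv2.imwrite('pics/w3c.png',cv2.resize(im,None,fx=3,fy=3,interpolation=2))
E
```

```text
[0.51627815 0.01527832 0.21855993] [-1.79995367e+02  1.21074910e-03  1.58065459e+02] 4.575 [-0.1684095  -1.1161359   0.61040444]
```

View pics/w3c.png

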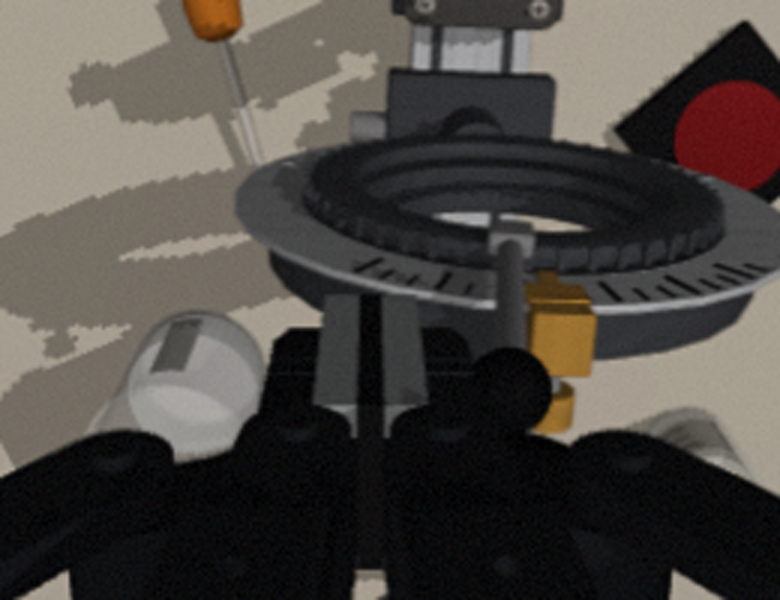

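The ball is at crop (512,390), touching the finger's back, and the lever has moved to just right of the rider (box centre about (563,335), tongue about (550,285)).

```bash
cat >> h.py <<'E'
a=np.array([.45552,.07886]);e=np.array([.91355,-.40671]);f=np.array([.40671,.91355])
def rl(p): return np.round([((p[:2]-a)@e-.112)*1000,(p[:2]-a)@f*1000,p[2]*1000],1)
E
python3 - <<'E'
from h import *
im=cv2.imread('pics/w3.png'); d=np.load('pics/w3.npy'); P=cloud('wrist',d,Tw())
print('ball',[rl(onz('wrist',370.7,310,z)) for z in(.230,.2315,.233)], rl(P[309,371]))
hsv=cv2.cvtColor(im,cv2.COLOR_BGR2HSV)
m=((hsv[...,0]>8)&(hsv[...,0]<30)&(hsv[...,1]>110)&(P[...,2]>.15)).astype(np.uint8); m[:260]=0
for r in range(268,326,3):
    u=np.nonzero(m[r,350:420])[0]+350
    if len(u): print(r,u.min(),u.max(),rl(P[r,u.min()+1]),rl(P[r,u.max()-1]))
# lever rows
for r in range(262,296,6): 
    x=P[r,355:390]; k=[355+i for i in range(35) if x[i,2]>P[r,355:390,2].max()-.008]; print(r,k[0],k[-1],rl(P[r,(k[0]+k[-1])//2]))
E
```

```text
ball [array([-29.9, -12.8, 230. ]), array([-30.7, -13.1, 231.5]), array([-31.5, -13.4, 233. ])] [-34.6 -14.2 238.3]
271 379 385 [-29.6  -1.1 181.8] [-28.5   1.8 178.7]
274 376 386 [-29.7  -3.5 186.8] [-29.3   1.2 185.2]
277 375 394 [-29.7  -4.7 191.2] [-29.2   4.9 189.3]
280 376 396 [-29.2  -4.6 194.1] [-29.5   5.  194.1]
283 377 396 [-29.3  -4.8 198.5] [-29.2   4.3 197.5]
286 376 398 [-28.2  -5.4 199.8] [-28.2   5.1 199.1]
289 376 398 [-26.4  -5.2 199.6] [-26.2   5.4 198.4]
292 376 398 [-24.3  -4.9 198.7] [-17.9   9.4 183.5]
295 376 397 [-23.2  -5.  200. ] [-23.1   5.1 199.1]
298 369 397 [-37.1 -14.1 233.4] [-22.    5.  200.2]
301 366 395 [-36.4 -15.5 234.7] [-20.3   4.  200.4]
304 382 395 [-17.4  -1.1 198.4] [-18.1   4.5 199.4]
310 387 390 [-11.1   3.1 192.7] [-11.1   3.7 192.6]
313 383 390 [-11.4   0.2 196.8] [-10.2   3.5 194.4]
316 382 390 [-9.400e+00 -1.000e-01  1.966e+02] [ -8.6   3.5 194.8]
319 380 389 [ -7.3  -0.9 196.1] [ -7.3   2.9 195.8]
322 377 389 [ -5.8  -2.6 196.8] [ -4.9   3.3 194.9]
262 355 389 [-33.6  -5.4 178.4]
268 365 373 [-34.   -8.6 189.5]
274 365 373 [-34.1  -9.8 198.5]
280 364 373 [-34.5 -11.5 207.6]
286 364 374 [-34.3 -11.9 214.3]
292 364 374 [-34.1 -12.7 220.7]
```

servo_tool([
  [[0, 0.004, 0, 0, 0], [0, 0.008, 0, 0, 0], [0, 0.012, 0, 0, 0], [0, 0.016, 0, 0, 0], [0, 0.0185, 0, 0, 0], [0, 0.02, 0, 0, 0], [0, 0.02, 0, 0, 0]],
])

```text
time: 5.5
tool_pos: [0.5207, 0.0263, 0.2185]
orientation: [-180.0, -0.0, 158.1]
ft_force: [-0.5, -1.2, -0.9]
width: 0.0001
grasp_force: 0.2
```

```bash
cat > meas.py <<'E'
from h import *
import sys
s=robot.sense(); print(s['tool_pos'],rl(s['tool_pos']),s['time'],s['ft_force'])
n=sys.argv[1]; im,d=save('wrist',n); im=im[:,:,::-1].copy(); P=cloud('wrist',d,Tw())
R=np.dstack([((P[...,:2]-a)@e-.112)*1000,(P[...,:2]-a)@f*1000,P[...,2]*1000])
L=(R[...,0]>-38)&(R[...,0]<-31.5)&(abs(R[...,1])<40)&(R[...,2]>194)&(R[...,2]<224)
for z in range(194,226,5):
    k=L&(abs(R[...,2]-z)<2.5); print('lever z',z,k.sum(),R[k].mean(0).round(1))
c=np.polyfit(R[L][:,2],R[L][:,1],1); print('lever y at 125,191,233',np.polyval(c,[125,191,233]).round(2))
B=(R[...,0]>-42)&(R[...,0]<-24)&(R[...,2]>232)&(abs(R[...,1])<30); k=B&(R[...,2]<242);print('ball cap',k.sum(),R[k].mean(0))
hsv=cv2.cvtColor(im,cv2.COLOR_BGR2HSV)
m=(hsv[...,0]>8)&(hsv[...,0]<30)&(hsv[...,1]>110)&(R[...,2]>196)&(R[...,2]<203)&(abs(R[...,1])<15)&(R[...,0]>-30)&(R[...,0]<-15)
print('rider top',m.sum(),R[m].mean(0),np.percentile(R[m][:,1],[2,98]), 'tilt',np.linalg.lstsq(np.c_[R[m][:,:2],np.ones(m.sum())],R[m][:,2],rcond=None)[0])
E
python3 meas.py w4
```

```text
[0.52069205 0.02627857 0.21850216] [-31.1 -21.5 218.5] 5.5 [-0.52343263 -1.24524504 -0.89119709]
lever z 194 15 [-33.5  -2.3 195.2]
lever z 199 38 [-33.4  -2.7 199.1]
lever z 204 35 [-33.4  -2.5 204. ]
lever z 209 45 [-33.5  -2.8 209.1]
lever z 214 42 [-33.5  -2.7 214.1]
lever z 219 49 [-33.5  -3.  218.9]
lever z 224 27 [-33.5  -3.  222.6]
lever y at 125,191,233 [-1.02 -2.37 -3.24]
ball cap 1025 [-36.49162643  -9.80648643 237.51096349]
rider top 163 [-25.66549649  -1.3618552  199.16877001] [-6.21834211  4.66120544] tilt [9.92735173e-02 1.71215894e-02 2.01739991e+02]
```

Back off, rise and look from above the beam axis.

servo_tool([
  [[0, -0.02, 0, 0, 0], [0, -0.03, 0, 0, 0], [0, -0.03, -0.08, 0, 0], [0, -0.03, -0.17, 0, 0], [0.02, 0, -0.17, 0, 0], [0.02, 0.036, -0.17, 0, 0], [0.02, 0.036, -0.17, 0, 0], [0.02, 0.036, -0.17, 0, 0], [0.02, 0.036, -0.17, 0, 0]],
])

```text
time: 6.68
tool_pos: [0.5177, 0.0502, 0.3203]
orientation: [-180.0, -0.0, 158.0]
ft_force: [-0.6, 0.2, -0.6]
width: 0.0001
grasp_force: 0.0
```

```bash
python3 meas.py w5; python3 - <<'E'
import cv2
im=cv2.imread('pics/w5.png')[80:380,200:440]
cv2.imwrite('pics/w5c.png',cv2.resize(im,None,fx=2,fy=2,interpolation=2))
E
```

```text
[0.51765069 0.05024568 0.32025874] [-43.6  -0.9 320.3] 6.675 [-0.59730412  0.24030769 -0.63504637]
lever z 194 3 [-33.8  -0.9 195.7]
lever z 199 11 [-33.7  -1.3 198.6]
lever z 204 12 [-33.7  -1.3 204. ]
lever z 209 12 [-33.6  -1.6 209.4]
lever z 214 12 [-33.5  -1.1 214.2]
lever z 219 12 [-33.6  -1.6 218.8]
lever z 224 0 [nan nan nan]
lever y at 125,191,233 [-0.14 -1.1  -1.7 ]
ball cap 220 [-32.93936677  -2.01044365 237.96537921]
rider top 42 [-26.65063511   2.7061894  199.32590152] [-4.77222214  5.29871165] tilt [ 1.43442954e-01 -4.70057795e-02  2.03275954e+02]meas.py:8: RuntimeWarning: Mean of empty slice.
  k=L&(abs(R[...,2]-z)<2.5); print('lever z',z,k.sum(),R[k].mean(0).round(1))
  ret = um.true_divide(
```

View pics/w5c.png

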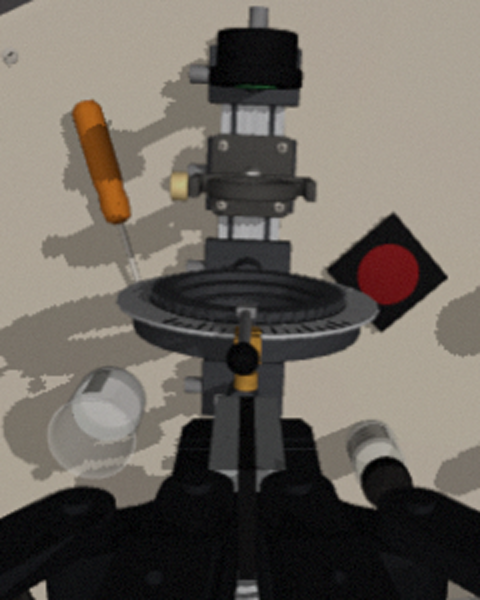

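```bash
python3 - <<'E'
from h import *
im=cv2.imread('pics/w5.png'); g=im.max(2).astype(int); hsv=cv2.cvtColor(im,cv2.COLOR_BGR2HSV)
for r in(138,140,142,192,194,196): print(r,g[r,308:346].tolist())
br=((hsv[...,0]>8)&(hsv[...,0]<30)&(hsv[...,1]>100))
for r in range(242,278,2):
    u=np.nonzero(br[r,305:345])[0]+305; k=np.nonzero(g[r,305:345]<40)[0]+305
    print(r,'brass',(u.min(),u.max()) if len(u) else '', 'dark',(k.min(),k.max()) if len(k) else '')
for r in(234,238,242,246): print(r,g[r,308:340].tolist())
E
```

```text
138 [121, 123, 130, 155, 166, 167, 154, 113, 57, 62, 121, 167, 166, 160, 164, 164, 170, 166, 164, 161, 162, 163, 169, 163, 168, 168, 123, 60, 58, 108, 157, 163, 162, 162, 169, 171, 173, 172]
140 [122, 122, 137, 158, 168, 163, 152, 111, 58, 58, 122, 163, 164, 164, 159, 167, 171, 164, 161, 160, 163, 165, 164, 163, 164, 161, 116, 57, 59, 117, 160, 166, 162, 158, 167, 170, 172, 172]
142 [122, 123, 135, 161, 170, 163, 153, 108, 61, 58, 122, 165, 163, 159, 163, 167, 171, 162, 163, 160, 165, 163, 166, 163, 165, 152, 104, 56, 60, 128, 167, 164, 163, 158, 163, 171, 176, 171]
192 [115, 138, 156, 141, 123, 101, 67, 51, 77, 127, 133, 120, 139, 156, 145, 124, 137, 152, 138, 125, 140, 152, 158, 145, 95, 57, 76, 131, 166, 168, 165, 149, 152, 172, 174, 172, 173, 172]
194 [113, 136, 170, 166, 164, 134, 72, 59, 105, 150, 164, 162, 166, 172, 169, 171, 167, 165, 165, 166, 166, 163, 163, 141, 90, 59, 86, 141, 168, 168, 166, 162, 169, 173, 173, 172, 173, 174]
196 [115, 140, 166, 166, 167, 129, 62, 55, 105, 152, 161, 164, 165, 171, 169, 167, 166, 165, 163, 166, 165, 165, 165, 141, 92, 54, 86, 139, 164, 166
[... 1064 characters left out ...]
np.int64(312), np.int64(316))
274 brass (np.int64(317), np.int64(328)) dark (np.int64(307), np.int64(316))
276 brass  dark (np.int64(305), np.int64(328))
234 [27, 29, 29, 27, 27, 25, 25, 17, 23, 35, 78, 112, 116, 112, 104, 102, 109, 109, 110, 95, 55, 29, 25, 21, 26, 27, 25, 24, 32, 26, 27, 27]
238 [47, 54, 50, 51, 47, 40, 40, 37, 38, 37, 48, 59, 49, 44, 50, 55, 60, 90, 105, 89, 63, 54, 58, 51, 45, 50, 54, 61, 61, 61, 62, 55]
242 [54, 55, 55, 54, 56, 52, 52, 52, 51, 51, 51, 50, 49, 47, 54, 58, 63, 61, 54, 51, 41, 44, 44, 45, 44, 46, 47, 45, 46, 47, 50, 52]
246 [115, 88, 73, 68, 75, 70, 65, 64, 60, 58, 62, 55, 45, 48, 55, 63, 66, 86, 113, 111, 119, 126, 103, 62, 72, 79, 80, 76, 57, 36, 56, 77]
```

```bash
python3 - <<'E'
from h import *
w=lambda u,v,z: rl(onz('wrist',u,v,z))
A,B=onz('wrist',325.95,140,.016),onz('wrist',323.75,194,.016)
print('rail mid',rl(A),rl(B),'yaw',np.degrees(np.arctan2(*(B-A)[[1,0]])))
for u in(320.7,321,321.3): print('ball',w(u,258,.233))
for u in(323,323.5,324): print('rider',w(u,249,.199))
E
```

```text
rail mid [-115.2   -0.    16. ] [-46.5  -0.4  16. ] yaw -24.271283061349685
ball [-31.8  -2.5 233. ]
ball [-31.8  -2.3 233. ]
ball [-31.8  -2.  233. ]
rider [-28.   -0.7 199. ]
rider [-28.   -0.3 199. ]
rider [-2.80e+01  1.00e-01  1.99e+02]
```

Rider angle ≈ 0.60 and lever ≈ 0.58, so about 1.8 mm more at the ball. I'll go back on the same path and push 1.8 mm further.

servo_tool([
  [[-0.02, -0.066, 0, 0, 0], [-0.02, -0.066, 0, 0, 0], [-0.02, -0.066, 0.08, 0, 0], [-0.02, -0.066, 0.15, 0, 0], [-0.02, -0.066, 0.17, 0, 0], [-0.02, -0.06, 0.17, 0, 0], [-0.02, -0.05, 0.17, 0, 0], [-0.02, -0.042, 0.17, 0, 0], [-0.02, -0.037, 0.17, 0, 0], [-0.02, -0.0345, 0.17, 0, 0], [-0.02, -0.033, 0.17, 0, 0], [-0.02, -0.033, 0.17, 0, 0]],
])

```text
time: 8.22
tool_pos: [0.5214, 0.0278, 0.2185]
orientation: [-180.0, 0.0, 158.1]
ft_force: [0.0, 0.1, 0.1]
width: 0.0002
grasp_force: 0.3
```

servo_tool([
  [[0, -0.02, 0, 0, 0], [0, -0.03, 0, 0, 0], [0, -0.03, -0.08, 0, 0], [0, -0.03, -0.17, 0, 0], [0.02, 0, -0.17, 0, 0], [0.02, 0.033, -0.17, 0, 0], [0.02, 0.033, -0.17, 0, 0], [0.02, 0.033, -0.17, 0, 0], [0.02, 0.033, -0.17, 0, 0]],
])

```text
time: 9.35
tool_pos: [0.5176, 0.0501, 0.3203]
orientation: [-180.0, -0.0, 158.0]
ft_force: [-0.1, -0.4, -0.1]
width: -0.0004
grasp_force: 0.0
```

```bash
python3 meas.py w6 2>/dev/null; python3 - <<'E'
from h import *
im=cv2.imread('pics/w6.png'); g=im.max(2).astype(int); hsv=cv2.cvtColor(im,cv2.COLOR_BGR2HSV)
br=((hsv[...,0]>8)&(hsv[...,0]<30)&(hsv[...,1]>100))
for r in range(244,270,2):
    u=np.nonzero(br[r,305:345])[0]+305; k=np.nonzero(g[r,305:345]<40)[0]+305
    print(r,'brass',(u.min(),u.max()) if len(u) else '', 'dark',(k.min(),k.max()) if len(k) else '')
E
```

```text
[0.51762335 0.0501258  0.32027284] [-43.6  -1.  320.3] 9.35 [-0.08382408 -0.43637366 -0.06332532]
lever z 194 5 [-33.5  -0.5 195.4]
lever z 199 10 [-33.5  -0.7 198.9]
lever z 204 12 [-3.35e+01 -2.00e-01  2.04e+02]
lever z 209 13 [-3.340e+01 -1.000e-01  2.089e+02]
lever z 214 15 [-33.4  -0.5 214.5]
lever z 219 10 [-33.8  -0.  219.2]
lever z 224 0 [nan nan nan]
lever y at 125,191,233 [-1.83 -0.62  0.15]
ball cap 224 [-32.92068578  -0.37802671 237.91789277]
rider top 32 [-2.75716310e+01  1.93109142e-02  1.99119736e+02] [-4.87336403  5.00598774] tilt [2.68049639e-01 1.41247799e-02 2.06510029e+02]
244 brass (np.int64(318), np.int64(329)) dark (np.int64(305), np.int64(336))
246 brass (np.int64(317), np.int64(330)) dark 
248 brass (np.int64(318), np.int64(329)) dark 
250 brass (np.int64(317), np.int64(330)) dark (np.int64(305), np.int64(316))
252 brass (np.int64(317), np.int64(330)) dark (np.int64(305), np.int64(326))
254 brass (np.int64(318), np.int64(329)) dark (np.int64(305), np.int64(330))
256 brass  dark (np.int64(306), np.int64(331))
258 brass  dark (np.int64(305), np.int64(331))
260 brass  dark (np.int64(305), np.int64(331))
262 brass  dark (np.int64(316), np.int64(331))
264 brass  dark (np.int64(317), np.int64(330))
266 brass (np.int64(318), np.int64(328)) dark (np.int64(320), np.int64(327))
268 brass (np.int64(317), np.int64(328)) dark
```

The lever now stands in line with the rider (ball column 323.6, rider 323.5). Next, the shutter: check its ball from the first images.

```bash
python3 - <<'E'
from h import *
print('scene',rl(onz('scene',337.5,190,.2195)),'side',rl(onz('side',283,218,.2195)))
for n,(u0,u1,v0,v1) in(('scene',(325,350,182,200)),('side',(270,295,208,226))):
    d=np.load(f'pics/{n}0.npy'); P=cloud(n,d,np.linalg.inv(optics.camera_model(n)['extrinsics']))
    R=np.dstack([((P[...,:2]-a)@e-.112)*1000,(P[...,:2]-a)@f*1000,P[...,2]*1000])[v0:v1,u0:u1]
    k=(abs(R[...,0]-48)<25)&(abs(R[...,1])<60)&(R[...,2]>212); print(n,k.sum(),R[k].mean(0).round(1))
s=robot.sense(); print(s['qpos'])
E
```

```text
scene [ 51.2  30.5 219.5] side [ 49.3  20.4 219.5]
scene 30 [ 46.6  22.1 223.3]
side 33 [ 47.7  28.4 224.5]
[-10.27504534  30.22476055   2.15797438  87.33345162  -1.20687533
  62.48733627  60.17108105]
```

```bash
python3 - <<'E'
from h import *
for n in('scene','side'):
    d=np.load(f'pics/{n}0.npy'); P=cloud(n,d,np.linalg.inv(optics.camera_model(n)['extrinsics']))
    R=np.dstack([((P[...,:2]-a)@e-.112)*1000,(P[...,:2]-a)@f*1000,P[...,2]*1000]).reshape(-1,3); R=R[d.ravel()>0]
    for x in range(-20,180,40):
        print(n,x,[(y,int(np.percentile(q,99.5))) for y in range(-100,220,40) if len(q:=R[(abs(R[:,0]-x)<20)&(abs(R[:,1]-y)<20)][:,2])>5])
# tool-axis shift to rail target
s=robot.sense(); M=Rt(s['orientation'])
for t in((48,68,320),(48,68,210),(48,-15,210)):
    w=np.r_[a+e*(t[0]/1000+.112)+f*t[1]/1000,t[2]/1000]; print(t,w.round(3),(M.T@(w-s['tool_pos'])/.6).round(4))
E
```

```text
scene -20 [(-100, 12), (-60, 228), (-20, 201), (20, 198), (60, 170), (100, 9), (140, 7), (180, 2)]
scene 20 [(-100, 2), (-60, 13), (-20, 19), (20, 18), (60, 2), (140, 2), (180, 3)]
scene 60 [(-100, 70), (-60, 70), (-20, 180), (20, 229), (60, 2), (100, 2), (140, 2), (180, 3)]
scene 100 [(-100, 70), (-60, 71), (-20, 159), (20, 159), (60, 56), (100, 71), (140, 3), (180, 3)]
scene 140 [(-100, 3), (-60, 2), (-20, 159), (20, 159), (60, 19), (100, 72), (140, 2)]
side -20 [(-100, 4), (-60, 229), (-20, 224), (20, 200), (60, 171), (100, 12), (140, 8), (180, 3)]
side 20 [(-100, 4), (-60, 10), (-20, 27), (20, 24), (60, 6), (100, 10), (140, 3)]
side 60 [(-100, 72), (-60, 71), (-20, 180), (20, 229), (60, 4), (100, 4), (140, 4), (180, 4)]
side 100 [(-100, 73), (-60, 60), (-20, 160), (20, 159), (60, 4), (100, 73), (140, 4), (180, 4)]
side 140 [(-100, 4), (-60, 16), (-20, 161), (20, 160), (60, 3), (100, 72), (140, 4), (180, 5)]
(48, 68, 320) [0.629 0.076 0.32 ] [-0.1566  0.1094  0.0005]
(48, 68, 210) [0.629 0.076 0.21 ] [-0.1567  0.1095  0.1839]
(48, -15, 210) [0.596 0.    0.21 ] [-0.1518 -0.0288  0.1839]
```

Space around is clear. Go to the left of the shutter ball and lower.

servo_tool([
  [[-0.05, 0.05, 0, 0, 0], [-0.1566, 0.1094, 0, 0, 0], [-0.1566, 0.1094, 0, 0, 0], [-0.1566, 0.1094, 0, 0, 0], [-0.1566, 0.1094, 0.08, 0, 0], [-0.1566, 0.1094, 0.16, 0, 0], [-0.1566, 0.1094, 0.182, 0, 0], [-0.1566, 0.1094, 0.182, 0, 0], [-0.1566, 0.1094, 0.182, 0, 0]],
])

```text
time: 10.52
tool_pos: [0.63, 0.0766, 0.2132]
orientation: [179.9, 0.1, 158.1]
ft_force: [-0.0, -0.1, 0.4]
width: 0.0001
grasp_force: 0.0
```

```bash
python3 - <<'E'
from h import *
s=robot.sense(); print(rl(s['tool_pos']),s['time'],s['ft_force'])
save('wrist','w7')
im=cv2.imread('pics/w7.png')[150:410,180:440]; cv2.imwrite('pics/w7c.png',cv2.resize(im,None,fx=2.2,fy=2.2,interpolation=2))
E
```

```text
[ 48.3  68.8 213.2] 10.525 [-0.03823614 -0.05380746  0.38111849]
```

View pics/w7c.png

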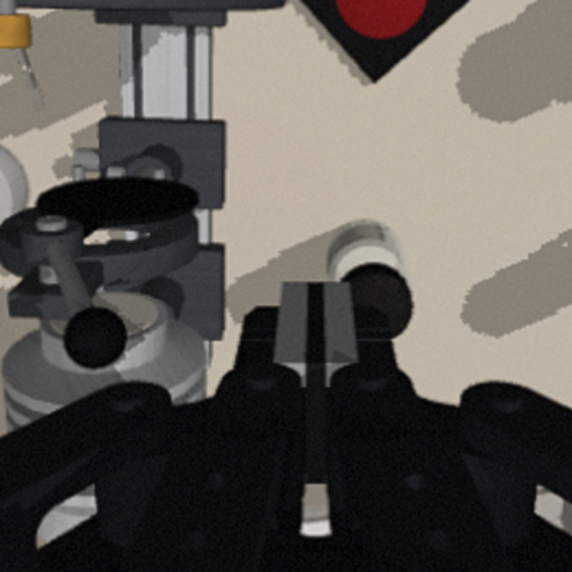

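The ball is at crop (95,337), lined up with the finger along the rail and about 41 mm to its right, with the path free. Push.

servo_tool([
  [[0, -0.02, 0, 0, 0], [0.001, -0.03, 0, 0, 0], [0.001, -0.037, 0, 0, 0], [0.002, -0.043, 0, 0, 0], [0.002, -0.049, 0, 0, 0], [0.002, -0.055, 0, 0, 0], [0.002, -0.061, 0, 0, 0], [0.003, -0.067, 0, 0, 0], [0.003, -0.073, 0, 0, 0], [0.003, -0.079, 0, 0, 0], [0.003, -0.085, 0, 0, 0], [0.003, -0.091, 0, 0, 0]],
])

```text
time: 12.08
tool_pos: [0.6071, 0.0263, 0.2113]
orientation: [-180.0, -0.0, 158.1]
ft_force: [0.7, 1.1, 0.3]
width: 0.0001
grasp_force: 0.8
```

servo_tool([
  [[0, -0.006, 0, 0, 0], [0, -0.012, 0, 0, 0], [0.001, -0.018, 0.001, 0, 0], [0.001, -0.024, 0.002, 0, 0], [0.001, -0.029, 0.003, 0, 0], [0.001, -0.034, 0.003, 0, 0], [0.001, -0.038, 0.003, 0, 0], [0.001, -0.038, 0.003, 0, 0]],
])

```text
time: 13.08
tool_pos: [0.5981, 0.0054, 0.2096]
orientation: [-180.0, -0.0, 158.1]
ft_force: [-0.4, 0.1, 0.2]
width: 0.0005
grasp_force: 0.2
```

```bash
python3 - <<'E'
from h import *
s=robot.sense(); print(rl(s['tool_pos']),s['time'],s['ft_force'])
save('wrist','w8')
im=cv2.imread('pics/w8.png')[150:410,180:440]; cv2.imwrite('pics/w8c.png',cv2.resize(im,None,fx=2.2,fy=2.2,interpolation=2))
E
```

```text
[ 48.1  -9.1 209.6] 13.075 [-0.3939195   0.12933693  0.23678463]
```

View pics/w8c.png

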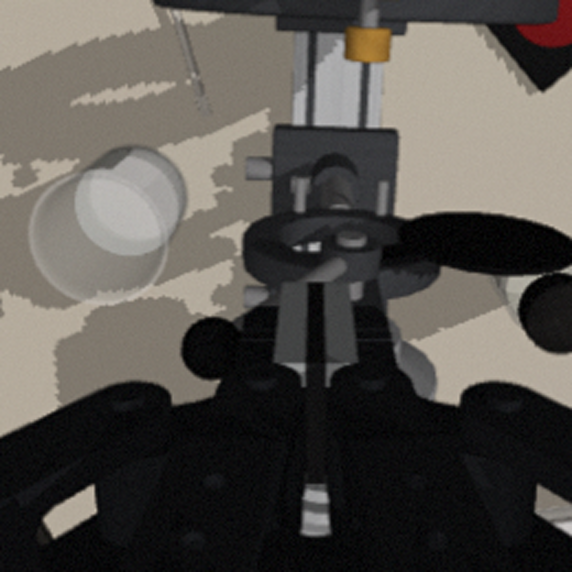

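The blade has swung out left and the ball is at crop (212,348), y≈-28. A few more millimetres to the stop, in small steps.

servo_tool([
  [[0, -0.003, 0, 0, 0], [0, -0.006, 0, 0, 0], [0, -0.008, 0, 0, 0], [0, -0.008, 0, 0, 0]],
])

```text
time: 13.62
tool_pos: [0.5963, 0.0011, 0.2096]
orientation: [-180.0, -0.0, 158.1]
ft_force: [-0.0, 0.7, -0.3]
width: -0.0001
grasp_force: 0.6
```

servo_tool([
  [[0, -0.002, 0, 0, 0], [0, -0.003, 0, 0, 0], [0, -0.003, 0, 0, 0]],
])

```text
time: 14.0
tool_pos: [0.5958, -0.0004, 0.2095]
orientation: [180.0, 0.0, 158.1]
ft_force: [1.8, 3.2, -1.3]
width: 0.0001
grasp_force: 1.3
```

servo_tool([
  [[0, -0.002, 0, 0, 0], [0, -0.003, 0, 0, 0], [0, -0.003, 0, 0, 0]],
])

```text
time: 14.38
tool_pos: [0.5955, -0.0009, 0.2095]
orientation: [179.9, 0.0, 158.1]
ft_force: [4.7, 9.0, -2.9]
width: -0.0001
grasp_force: 4.3
```

At the stop (10 N with almost no travel). Withdraw and verify.

servo_tool([
  [[0, 0.02, 0, 0, 0], [0, 0.03, 0, 0, 0], [0, 0.03, -0.09, 0, 0], [0, 0.03, -0.19, 0, 0], [0, 0.03, -0.19, 0, 0], [0.1, 0.027, -0.22, 0, 0], [0.2, 0.027, -0.22, 0, 0], [0.23, 0.027, -0.22, 0, 0], [0.23, 0.027, -0.22, 0, 0], [0.23, 0.027, -0.22, 0, 0], [0.23, 0.027, -0.22, 0, 0]],
])

```text
time: 15.75
tool_pos: [0.4736, 0.064, 0.3411]
orientation: [-180.0, -0.0, 158.0]
ft_force: [-0.3, 0.4, 0.1]
width: -0.0001
grasp_force: 0.0
```

```bash
python3 meas.py w9 2>/dev/null; python3 - <<'E'
from h import *
im=cv2.imread('pics/w9.png')[160:460,180:480]; b,_=save('side','side9'); b=b[200:340,225:395,::-1]
save('scene','scene9')
cv2.imwrite('pics/f.png',np.hstack([cv2.resize(im,(400,400),interpolation=2),cv2.resize(b,(400,400),interpolation=2)]))
for n,(u0,u1,v0,v1) in(('scene',(315,365,180,215)),('side',(260,305,200,235))):
    d=np.load(f'pics/{n}9.npy'); P=cloud(n,d,np.linalg.inv(optics.camera_model(n)['extrinsics']))
    R=np.dstack([((P[...,:2]-a)@e-.112)*1000,(P[...,:2]-a)@f*1000,P[...,2]*1000])[v0:v1,u0:u1]
    k=(abs(R[...,0]-48)<15)&(abs(R[...,1])<60)&(R[...,2]>212); print(n,k.sum(),R[k].mean(0).round(1))
E
```

```text
[0.47355227 0.06404513 0.34108035] [-89.5  -6.2 341.1] 15.75 [-0.29305925  0.39732709  0.07533586]
lever z 194 0 [nan nan nan]
lever z 199 0 [nan nan nan]
lever z 204 0 [nan nan nan]
lever z 209 0 [nan nan nan]
lever z 214 0 [nan nan nan]
lever z 219 0 [nan nan nan]
lever z 224 0 [nan nan nan]
scene 24 [ 45.9 -37.5 221.4]
side 31 [ 47.8 -30.1 220.8]
```

View pics/f.png

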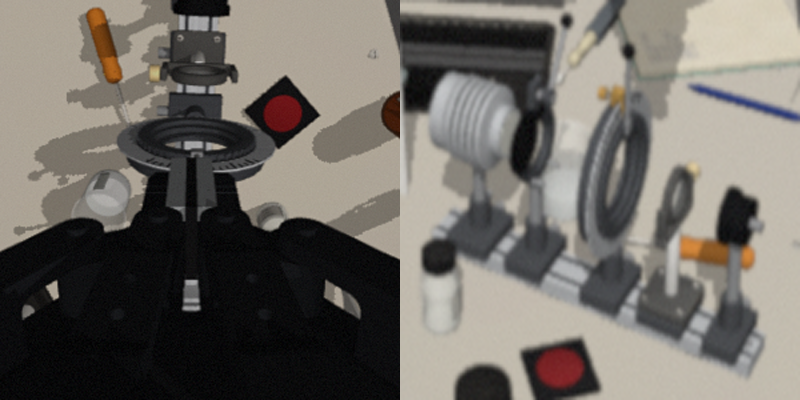

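The side view shows the shutter ball leaning fully right (average y≈-34, the stop). The iris lever is still at the rider and everything around the rail stands where it was.

```bash
python3 -c "
from plant import job
print(job.sign_off())"
```

```text
the job is handed in; nothing more can be done
None
```

I pushed the iris lever into line with the brass rider while the shutter was still shut, then pushed the shutter lever over to its open stop. The job is handed in at about 16 s; the last check images show the rider and the things round the rail where they were.

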